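Reseal returned tins and put them back with their kind

ROBOT

A 6-joint arm with a two-finger parallel gripper is mounted at the origin on the work surface. World frame = base frame: x ahead of the robot, y to its left, z up, the work surface at z = 0. Lengths are in m, angles in rad, forces in N, time in s.
With the tool pointing down it reaches from about 0.25 to 0.725 m from the base axis. Payload 4 kg.
Tool frame: the origin (TCP) lies at the very end of the fingers, on their centre line; the grasp point (between the pads) lies 19 mm behind it; z points along the fingers, y is the line along which they close (so a half turn about z gives the same grasp; the last joint's range is limited). The gripper opens to 85 mm and grips with 20 to 120 N. Pads are 22 mm wide; open, the fingers measure 114 mm over their backs; the gripper's body (76 mm by 85 mm) begins 54 mm behind the grasp point. The pads swing forward as they close: fully open they stand 13 mm farther back than shut.
Start: joints at [-1.206, 0.241, 0.005, 1.335, 0, 1.571], TCP at [0.178, -0.467, 0.231] pointing down, gripper open.
Joint ranges: [-2.72, 2.72], [-1.05, 1.87], [-1.09, 1.28], [-1.99, 2.15], [-1.42, 1.44], [-3.14, 3.14]. Speed limits (rad/s): [2.79, 2.79, 3.14, 3.14, 3.14, 3.14].

INTERFACE

Orientations are given as a unit quaternion [x, y, z, w].
In Python, from workcell import bot, vision, workorder, boxes_of gives the robot as it stands.
- The arm moves only by the tool send_rows, never from a script. Its argument "motion" is text: rows parted by semicolons, each of 5 numbers parted by spaces: the closure, from -1 (fully open) to 1 (shut), so that 0 is half open, then the shift along the tool's x, y, z in cm, then the turn about the tool's z in rad. In form: claw x y z twist; .... A call has 1 to 5 rows; each row is the pose to reach, as a shift and turn from the pose commanded when the call began, along the tool's axes at that moment; what a row does not reach only later rows make up. A row lasts 1/10 s, in which the tool goes at most 50 mm and 8.59 degrees, less where a joint would pass 70% of its speed; a pose out of reach is approached as far as the arm can. A call with a gripper value outside its range is refused whole. The fingers move at their own pace and stop on an object; the grip force is fixed at half the most. Time passes only in rows, so rows that repeat a pose let the fingers close. It gives the time, the measured TCP pose, the force, the opening and the grip force at its end, in the units of the state.
- bot.get_obs(): the state, without advancing time (a new reading comes with each control period).
- vision.camera(name): name is "scene" or "top" or "wrist"; returns the picture (400x640x3 uint8, red, green, blue); there is no depth.
- vision.camera_model(name): a dict with "fov_y" (degrees; the focal length in pixels is half the picture's height over the tangent of half this angle, whatever the lens; pixels are square), "cx", "cy" (the principal point, pixels), "k1" (the pictures are not rectified: a ray, as slopes to the right and down, at radius r is drawn at 1 + k1 r^2 times it, then the intrinsics apply), "world_from_camera" (4x4, takes a point from camera to world coordinates); the wrist camera has in their place "hand_eye" (4x4, takes a point from camera to tool coordinates, whose origin is the TCP and whose axes are the flange's). Camera axes: x right, y down, z forward; pixel columns grow to the right and rows downward; lengths in m; the calibration is good to about 2 mm. A picture is of the moment at which its call begins: read the wrist's pose just before it. camera_model takes no time and is no camera call.
- workorder.job_done(): hands the job in; it is judged then, once.
Trained networks look in the newest picture that a camera, given by its name, has taken for a name from the list of things; names that differ only in an ending like _2 or _b are one class to them, and where a whole thing is asked for, a point or a joint stands for the part that bears it (a point fixed in the world has none). Each returns a list of dicts, best first, with "conf" (0 to 1); they miss things now and then, are a little off and sometimes report something else, mostly with a low value. They report only what shows in the picture. A call takes as long as a camera call. They do not tell look-alikes from the thing itself.
- boxes_of(camera, target): "rect" ([centre column, centre row, width, height] in pixels, round what is visible of it).
The state is a dict: "clock": time; "joint_pos": joint angles; "joint_vel": joint speeds; "tau": joint torques, N m; "eef_pos": TCP position; "tool_rot": TCP orientation; "ft_force": force on the tool from outside, world axes, zero at the start; "ft_torque": the same for the moment, N m; "grip_width": finger opening in m; "grasp_force": force on a finger pad.
Only numpy, scipy, OpenCV 4.12 (cv2) and the standard library are available. Lean on these libraries where they do the work, as an engineer would, in place of code of your own. Each camera call takes 0.05 s, during which the arm holds its last target. There are 200 camera calls.

TASK

The green and yellow tins standing on the black mat have come back from the workshop. Press fully home any lid that stands up off its rim before you lift that tin, then stand every one of these tins upright in the tray where a tin of its own colour already stands. Leave those two stock tins, and the spray can, tape and carton, where they are.

Things in the scene. Friction and masses are not known exactly. Their poses are not given: they have to be found in the camera images.
- tin_g1_mid (a point): centre, half-way up the body, of a green tin of sealing compound that stands on the black mat at the start: an upright round tin 60 mm in diameter and 64 mm high (lid not counted), 0.2 to 0.45 kg, z axis up, this point 32 mm above its underside. Of the six tins on the mat, three green and three yellow, only some are there.
- tin_g2_mid (a point): centre, half-way up the body, of a green tin of sealing compound that stands on the black mat at the start: an upright round tin 60 mm in diameter and 64 mm high (lid not counted), 0.2 to 0.45 kg, z axis up, this point 32 mm above its underside. Of the six tins on the mat, three green and three yellow, only some are there.
- tin_g3_mid (a point): centre, half-way up the body, of a green tin of sealing compound that stands on the black mat at the start: an upright round tin 60 mm in diameter and 64 mm high (lid not counted), 0.2 to 0.45 kg, z axis up, this point 32 mm above its underside. Of the six tins on the mat, three green and three yellow, only some are there.
- tin_y1_mid (a point): centre, half-way up the body, of a yellow tin of sealing compound that stands on the black mat at the start: an upright round tin 60 mm in diameter and 64 mm high (lid not counted), 0.2 to 0.45 kg, z axis up, this point 32 mm above its underside. Of the six tins on the mat, three green and three yellow, only some are there.
- tin_y2_mid (a point): centre, half-way up the body, of a yellow tin of sealing compound that stands on the black mat at the start: an upright round tin 60 mm in diameter and 64 mm high (lid not counted), 0.2 to 0.45 kg, z axis up, this point 32 mm above its underside. Of the six tins on the mat, three green and three yellow, only some are there.
- tin_y3_mid (a point): centre, half-way up the body, of a yellow tin of sealing compound that stands on the black mat at the start: an upright round tin 60 mm in diameter and 64 mm high (lid not counted), 0.2 to 0.45 kg, z axis up, this point 32 mm above its underside. Of the six tins on the mat, three green and three yellow, only some are there.
- lid_g1 (a joint): how far the red press-in lid of tin_g1 stands up off the rim, m: 0 = fully home; up at the start = 9 to 13 mm, 14 mm at most. A red disc with a spot of the tin's colour, 60 mm across, 12 mm thick: its flat top is 76 mm above the tin's underside when home. An up lid shows a narrower black plug under it. It slides down against 8 N of friction (press with 12 to 20 N near its middle), has no spring, stays where left.
- lid_g2 (a joint): how far the red press-in lid of tin_g2 stands up off the rim, m: 0 = fully home; up at the start = 9 to 13 mm, 14 mm at most. A red disc with a spot of the tin's colour, 60 mm across, 12 mm thick: its flat top is 76 mm above the tin's underside when home. An up lid shows a narrower black plug under it. It slides down against 8 N of friction (press with 12 to 20 N near its middle), has no spring, stays where left.
- lid_g3 (a joint): how far the red press-in lid of tin_g3 stands up off the rim, m: 0 = fully home; up at the start = 9 to 13 mm, 14 mm at most. A red disc with a spot of the tin's colour, 60 mm across, 12 mm thick: its flat top is 76 mm above the tin's underside when home. An up lid shows a narrower black plug under it. It slides down against 8 N of friction (press with 12 to 20 N near its middle), has no spring, stays where left.
- lid_y1 (a joint): how far the red press-in lid of tin_y1 stands up off the rim, m: 0 = fully home; up at the start = 9 to 13 mm, 14 mm at most. A red disc with a spot of the tin's colour, 60 mm across, 12 mm thick: its flat top is 76 mm above the tin's underside when home. An up lid shows a narrower black plug under it. It slides down against 8 N of friction (press with 12 to 20 N near its middle), has no spring, stays where left.
- lid_y2 (a joint): how far the red press-in lid of tin_y2 stands up off the rim, m: 0 = fully home; up at the start = 9 to 13 mm, 14 mm at most. A red disc with a spot of the tin's colour, 60 mm across, 12 mm thick: its flat top is 76 mm above the tin's underside when home. An up lid shows a narrower black plug under it. It slides down against 8 N of friction (press with 12 to 20 N near its middle), has no spring, stays where left.
- lid_y3 (a joint): how far the red press-in lid of tin_y3 stands up off the rim, m: 0 = fully home; up at the start = 9 to 13 mm, 14 mm at most. A red disc with a spot of the tin's colour, 60 mm across, 12 mm thick: its flat top is 76 mm above the tin's underside when home. An up lid shows a narrower black plug under it. It slides down against 8 N of friction (press with 12 to 20 N near its middle), has no spring, stays where left.
- stock_g_mid (a point): centre, half-way up the body, of the green stock tin that already stands at the far end of one of the two trays, 120 mm from the tray's centre, and shows which tray is for green tins: same size as the others, 0.35 kg, loose, its red lid fully home. The green and the yellow stock tin trade trays from start to start.
- stock_y_mid (a point): centre, half-way up the body, of the yellow stock tin that already stands at the far end of one of the two trays, 120 mm from the tray's centre, and shows which tray is for yellow tins: same size as the others, 0.35 kg, loose, its red lid fully home. The green and the yellow stock tin trade trays from start to start.
- tray_1: the open grey plastic stock tray on the robot's left (+y), fixed to the bench: 350 mm (its x axis, pointing away from the robot) by 160 mm (its y axis) by 40 mm high outside, walls and floor 5 mm thick; origin at the centre of its underside, z up, tins stand 5 mm above the origin. Beside the stock tin at x = +120 mm there is room for three more at x = +40, -40 and -120 mm.
- tray_2: the open grey plastic stock tray on the robot's right (-y), fixed to the bench: 350 mm (its x axis, pointing away from the robot) by 160 mm (its y axis) by 40 mm high outside, walls and floor 5 mm thick; origin at the centre of its underside, z up, tins stand 5 mm above the origin. Beside the stock tin at x = +120 mm there is room for three more at x = +40, -40 and -120 mm.
- spray_can: a white spray can with a red cap, 52 mm in diameter, 160 mm high, loose on the bench beyond the tins; origin at the centre of its underside. Not part of the job.
- tape_roll: a grey roll of tape lying flat, 104 mm across, 48 mm high, loose on the bench beyond the tins; origin at the centre of its underside. Not part of the job.
- small_carton: a small cardboard carton, 90 x 120 x 55 mm, loose on the bench beyond the tins; origin at the centre of its underside. Not part of the job.
Mind the look-alikes: they are no part of the job. What is shaped like the part that bears tin_y3_mid but purple is not meant.

How it is judged:
On the way:
1. every lid is pressed fully home (up less than 3 mm) (value of joint each of lid_g1, lid_g2, lid_g3, lid_y1, lid_y2, lid_y3 below 0.003 m), for 0.2 s.
At the end, for the whole second after the job is handed in: every tin from the mat stands upright (within 0.1 rad), released and at rest, on the floor of the tray that holds the stock tin of its colour, all lids fully home (up less than 3 mm), and each stock tin stands upright within 60 mm of where it was, in its tray (all of step 1 and angle between each of tin_g1_mid, tin_g2_mid, tin_g3_mid, tin_y1_mid, tin_y2_mid, tin_y3_mid, stock_g_mid, stock_y_mid's own z axis and vertical below 0.1 rad and linear speed of each of tin_g1, tin_g2, tin_g3, tin_y1, tin_y2, tin_y3 below 0.03 m/s and distance of each of stock_g_mid, stock_y_mid from where it was at the start of the episode below 0.06 m and (((x of tin_g1_mid in the frame of tray_1 between -0.155 and 0.155 m and y of tin_g1_mid in the frame of tray_1 between -0.055 and 0.055 m and z of tin_g1_mid in the frame of tray_1 between 0.03 and 0.045 m) and (x of tin_g2_mid in the frame of tray_1 between -0.155 and 0.155 m and y of tin_g2_mid in the frame of tray_1 between -0.055 and 0.055 m and z of tin_g2_mid in the frame of tray_1 between 0.03 and 0.045 m) and (x of tin_g3_mid in the frame of tray_1 between -0.155 and 0.155 m and y of tin_g3_mid in the frame of tray_1 between -0.055 and 0.055 m and z of tin_g3_mid in the frame of tray_1 between 0.03 and 0.045 m) and (x of tin_y1_mid in the frame of tray_2 between -0.155 and 0.155 m and y of tin_y1_mid in the frame of tray_2 between -0.055 and 0.055 m and z of tin_y1_mid in the frame of tray_2 between 0.03 and 0.045 m) and (x of tin_y2_mid in the frame of tray_2 between -0.155 and 0.155 m and y of tin_y2_mid in the frame of tray_2 between -0.055 and 0.055 m and z of tin_y2_mid in the frame of tray_2 between 0.03 and 0.045 m) and (x of tin_y3_mid in the frame of tray_2 between -0.155 and 0.155 m and y of tin_y3_mid in the frame of tray_2 between -0.055 and 0.055 m and z of tin_y3_mid in the frame of tray_2 between 0.03 and 0.045 m) and (x of stock_g_mid in the frame of tray_1 between -0.155 and 0.155 m and y of stock_g_mid in the frame of tray_1 between -0.055 and 0.055 m and z of stock_g_mid in the frame of tray_1 between 0.03 and 0.045 m) and (x of stock_y_mid in the frame of tray_2 between -0.155 and 0.155 m and y of stock_y_mid in the frame of tray_2 between -0.055 and 0.055 m and z of stock_y_mid in the frame of tray_2 between 0.03 and 0.045 m)) or ((x of tin_g1_mid in the frame of tray_2 between -0.155 and 0.155 m and y of tin_g1_mid in the frame of tray_2 between -0.055 and 0.055 m and z of tin_g1_mid in the frame of tray_2 between 0.03 and 0.045 m) and (x of tin_g2_mid in the frame of tray_2 between -0.155 and 0.155 m and y of tin_g2_mid in the frame of tray_2 between -0.055 and 0.055 m and z of tin_g2_mid in the frame of tray_2 between 0.03 and 0.045 m) and (x of tin_g3_mid in the frame of tray_2 between -0.155 and 0.155 m and y of tin_g3_mid in the frame of tray_2 between -0.055 and 0.055 m and z of tin_g3_mid in the frame of tray_2 between 0.03 and 0.045 m) and (x of tin_y1_mid in the frame of tray_1 between -0.155 and 0.155 m and y of tin_y1_mid in the frame of tray_1 between -0.055 and 0.055 m and z of tin_y1_mid in the frame of tray_1 between 0.03 and 0.045 m) and (x of tin_y2_mid in the frame of tray_1 between -0.155 and 0.155 m and y of tin_y2_mid in the frame of tray_1 between -0.055 and 0.055 m and z of tin_y2_mid in the frame of tray_1 between 0.03 and 0.045 m) and (x of tin_y3_mid in the frame of tray_1 between -0.155 and 0.155 m and y of tin_y3_mid in the frame of tray_1 between -0.055 and 0.055 m and z of tin_y3_mid in the frame of tray_1 between 0.03 and 0.045 m) and (x of stock_g_mid in the frame of tray_2 between -0.155 and 0.155 m and y of stock_g_mid in the frame of tray_2 between -0.055 and 0.055 m and z of stock_g_mid in the frame of tray_2 between 0.03 and 0.045 m) and (x of stock_y_mid in the frame of tray_1 between -0.155 and 0.155 m and y of stock_y_mid in the frame of tray_1 between -0.055 and 0.055 m and z of stock_y_mid in the frame of tray_1 between 0.03 and 0.045 m)))); the robot touches nothing.
It fails at once if a tin is lifted more than 25 mm off the bench while its lid is more than 4 mm up ((height (world z) of tin_g1_mid above 0.057 m and value of joint lid_g1 above 0.004 m) or (height (world z) of tin_g2_mid above 0.057 m and value of joint lid_g2 above 0.004 m) or (height (world z) of tin_g3_mid above 0.057 m and value of joint lid_g3 above 0.004 m) or (height (world z) of tin_y1_mid above 0.057 m and value of joint lid_y1 above 0.004 m) or (height (world z) of tin_y2_mid above 0.057 m and value of joint lid_y2 above 0.004 m) or (height (world z) of tin_y3_mid above 0.057 m and value of joint lid_y3 above 0.004 m)).
It fails at once if the spray can, the tape roll or the carton is moved by more than 30 mm (distance of any of spray_can, tape_roll, small_carton from where it was at the start of the episode above 0.03 m).
Of tin_g1, tin_g2, tin_g3, tin_y1, tin_y2, tin_y3 only 4 to 6 are there at a start; the rules pass over those that are not, and their reading is None.
At some moment in a run one of tin_g1, tin_g2, tin_g3, tin_y1, tin_y2, tin_y3 may be knocked a few centimetres aside while the robot is not near it.
It also fails if it takes over 210 s, if anything falls off the work surface, if the arm or the gripper's body presses on something with over 40 N, if the wrist force passes 120 N, or if a joint passes its speed limit or range.

## Working session

There is one attempt and no reset: what is moved stays moved. The work goes in short steps, Python scripts to look and compute and a tool call to move; the robot and the scene stay as the last step left them, time stands still between calls to the robot, and variables do not carry over. Pictures are saved under pics/ and viewed, at most 14 in all, crops included, and the job is handed in when it is done.

Besides the shell and the picture viewer there is one more tool, called after "Call:" by a JSON object that holds its "name" and its "arguments". send_rows: Moves the arm, as the interface text tells. Its arguments: {"type":"object","properties":{"motion":{"type":"string"}},"required":["motion"]}

```bash
ls; mkdir -p pics; cat > h.py <<'E'
import numpy as np,cv2
from workcell import bot,vision,workorder,boxes_of
from scipy.spatial.transform import Rotation as R
def pose():
    o=bot.get_obs();T=np.eye(4);T[:3,:3]=R.from_quat(o['tool_rot']).as_matrix();T[:3,3]=o['eef_pos'];return T
def K(m):
    f=200/np.tan(np.radians(m['fov_y'])/2);return f
def ray(cam,u,v,T=None):
    m=vision.camera_model(cam);f=K(m)
    d=np.array([(u-m['cx'])/f,(v-m['cy'])/f]);s=d.copy()
    for _ in range(20): s=d/(1+m['k1']*(s@s))
    W=np.array(m['world_from_camera']) if cam!='wrist' else (pose() if T is None else T)@np.array(m['hand_eye'])
    return W[:3,3],W[:3,:3]@np.array([s[0],s[1],1])
def onz(cam,u,v,z,T=None):
    o,d=ray(cam,u,v,T);return o+d*(z-o[2])/d[2]
def proj(cam,p,T=None):
    m=vision.camera_model(cam);f=K(m)
    W=np.array(m['world_from_camera']) if cam!='wrist' else (pose() if T is None else T)@np.array(m['hand_eye'])
    c=np.linalg.inv(W)@np.append(p,1);s=c[:2]/c[2];s=s*(1+m['k1']*(s@s));return s*f+[m['cx'],m['cy']]
def snap(cam,name):
    im=vision.camera(cam);cv2.imwrite('pics/'+name+'.png',im[:,:,::-1]);return im
E
python3 - <<'E'
from h import *
np.set_printoptions(precision=3,suppress=True)
for c in('top','scene'):
    snap(c,c+'0');m=vision.camera_model(c);print(c,m)
    for t in('tin_g1_mid','tin_y1_mid','lid_g1','stock_g_mid','stock_y_mid'):
        print(t,[(np.round(b['rect']).astype(int).tolist(),round(b['conf'],2)) for b in boxes_of(c,t)])
print(vision.camera_model('wrist')); print(bot.get_obs())
E
```

```text
pics
top {'fov_y': 56.179069968363606, 'cx': 315.01348748808215, 'cy': 197.68365551973824, 'k1': -0.08634691312992243, 'world_from_camera': array([[-0.022, -0.998,  0.054,  0.56 ],
       [-1.   ,  0.021, -0.017,  0.01 ],
       [ 0.016, -0.055, -0.998,  1.177],
       [ 0.   ,  0.   ,  0.   ,  1.   ]])}
tin_g1_mid []
tin_y1_mid [([265, 246, 24, 26], 0.89)]
lid_g1 [([352, 249, 20, 22], 0.71), ([310, 250, 25, 23], 0.53), ([205, 248, 124, 123], 0.45), ([298, 153, 31, 37], 0.43)]
stock_g_mid [([443, 209, 27, 19], 0.83)]
stock_y_mid [([179, 220, 25, 18], 0.95), ([444, 208, 27, 19], 0.73), ([309, 248, 22, 26], 0.23)]
scene {'fov_y': 48.0939690976347, 'cx': 323.4412732833562, 'cy': 202.95714288339607, 'k1': -0.09130264279250484, 'world_from_camera': array([[ 0.407,  0.639, -0.653,  1.409],
       [ 0.914, -0.28 ,  0.295, -0.359],
       [ 0.006, -0.716, -0.698,  0.947],
       [ 0.   ,  0.   ,  0.   ,  1.   ]])}
tin_g1_mid [([268, 195, 20, 33], 0.68)]
tin_y1_mid [([348, 175, 16, 29], 0.96)]
lid_g1 [([268, 186, 18, 17], 0.76), ([309, 178, 22, 15], 0.67)]
stock_g_mid [([177, 252, 32, 40], 0.85), ([359, 258, 39, 44], 0.35)]
stock_y_mid [([437, 168, 28, 31], 0.93)]
{'fov_y': 70.36901768244033, 'cx': 314.86901792830196, 'cy': 199.5291002140498, 'k1': -0.01768278514777734, 'hand_eye': array([[ 0.   , -0.951, -0.31 ,  0.08 ],
       [ 1.   ,  0.   ,  0.   , -0.001],
       [-0.   , -0.31 ,  0.951, -0.143],
       [ 0.   ,  0.   ,  0.   ,  1.   ]])}
{'clock': 0.6, 'joint_pos': array([-1.206,  0.241,  0.005,  1.335, -0.   ,  1.571]), 'joint_vel': array([ 0.   ,  0.   ,  0.001,  0.   ,  0.001, -0.001]), 'tau': array([ -0.   , -37.197,  25.257,   0.001,  -0.   ,   0.   ]), 'eef_pos': array([ 0.178, -0.467,  0.231]), 'tool_rot': array([ 0.983,  0.181, -0.   ,  0.   ]), 'ft_force': array([0.777, 0.39 , 0.834]), 'ft_torque': array([ 0.021,  0.014, -0.001]), 'grasp_force': 0.0, 'grip_width': 0.08514920852148875}
```

```bash
python3 -c "
import cv2
a=cv2.imread('pics/top0.png');cv2.imwrite('pics/top0c.png',cv2.resize(a[120:320,140:480],(800,470),interpolation=cv2.INTER_CUBIC))
b=cv2.imread('pics/scene0.png');cv2.imwrite('pics/scene0c.png',cv2.resize(b[110:320,140:480],(800,494),interpolation=cv2.INTER_CUBIC))"
```

```text
(no output)
```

View pics/top0c.png

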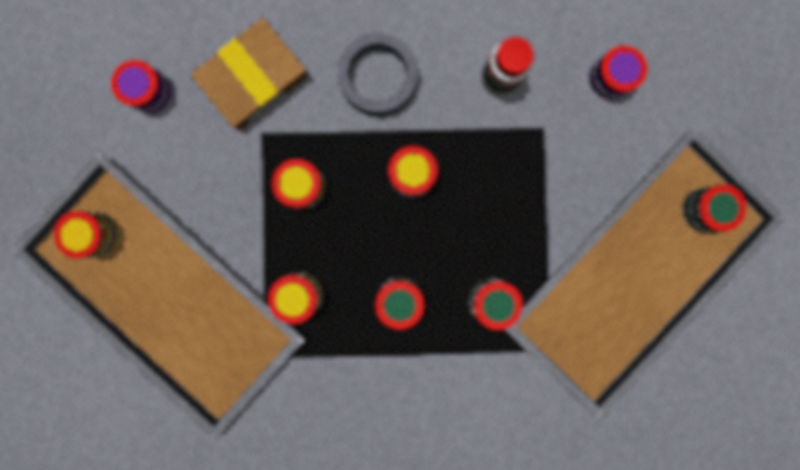

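View pics/scene0c.png

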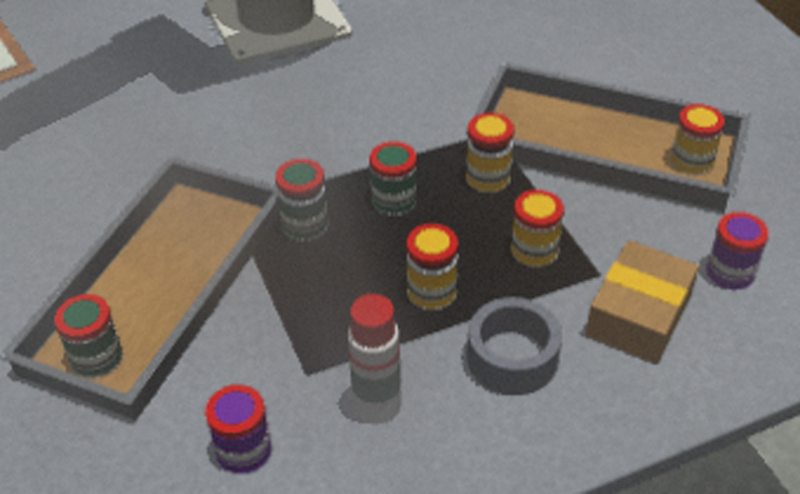

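The top view shows the yellow stock tin in the left tray (1), crop (78,235), and the green stock tin in the right tray (2), (722,208). The tins on the mat (crop pixels) are yellow at (298,183), (413,170), (293,299) and green at (400,305), (498,305). The look-alikes are the purple-spotted tins at (134,83) and (625,68), the two stock tins and the red cap of the spray can at (515,55). In the scene view the lids at (490,128), and possibly others, stand up. I will press all five.

```bash
cat > m.py <<'E'
from h import *
def spots(cam,z,T=None,name=None):
    im=snap(cam,name) if name else cv2.imread('pics/top0.png')[:,:,::-1]
    hsv=cv2.cvtColor(np.ascontiguousarray(im),cv2.COLOR_RGB2HSV)
    out=[]
    for n,lo,hi in(('y',(22,140,120),(32,255,255)),('g',(65,70,40),(95,255,150))):
        k=cv2.inRange(hsv,lo,hi);c,_,st,ce=*cv2.connectedComponentsWithStats(k)[:2],*cv2.connectedComponentsWithStats(k)[2:]
        for s,p in zip(st[1:],ce[1:]):
            if s[4]>40: out.append((n,s[4],np.round(p,1),np.round(onz(cam,*p,z,T),4)))
    return out
E
python3 - <<'E'
from m import *
np.set_printoptions(precision=4,suppress=True)
for s in spots('top',.08): print(*s)
sc=340/800
for n,cs,size in(('t1',[(103,157),(25,250),(218,433),(303,340)],1),('t2',[(690,134),(775,217),(598,406),(512,330)],1)):
    P=np.array([onz('top',140+a*sc,120+b*200/470,.04)[:2] for a,b in cs])
    print(n,P.tolist(),[np.linalg.norm(P[i]-P[i-1]).round(3) for i in range(4)],P.mean(0),'ax',np.arctan2(*((P[0]+P[1]-P[2]-P[3])[::-1])))
E
```

```text
y 318 [245.  150.5] [0.7643 0.1948 0.08  ]
y 126 [315.  191.8] [ 0.6373 -0.0093  0.08  ]
y 120 [265.4 197.4] [0.6239 0.1364 0.08  ]
y 116 [172.3 219.4] [0.565  0.4124 0.08  ]
y 129 [263.6 247.1] [0.4792 0.1441 0.08  ]
g 87 [447.2 208.1] [ 0.5807 -0.4016  0.08  ]
g 91 [309.4 249.4] [0.4695 0.0109 0.08  ]
g 94 [351.6 249.8] [ 0.4653 -0.1123  0.08  ]
t1 [[0.6642384626926804, 0.39119113569265396], [0.5452078743332874, 0.4951576024147795], [0.3058744827559184, 0.24594971416205366], [0.42300745902200876, 0.1343584125878102]] [np.float64(0.352), np.float64(0.158), np.float64(0.346), np.float64(0.162)] [0.4846 0.3167] ax 0.8112145294719465
t2 [[0.6783482358539904, -0.37641499930162114], [0.5664975151955646, -0.48685275706487235], [0.3281480083100241, -0.24327496378615057], [0.4293627453272003, -0.1342008213674826]] [np.float64(0.347), np.float64(0.157), np.float64(0.341), np.float64(0.149)] [ 0.5006 -0.3102] ax -0.7838125276520223
```

```bash
cat > go.py <<'E'
import sys
from h import *
# usage: go.py x y z [yaw of tool-y | k]
def plan(x,y,z,yaw=None,P=None,Y=None):
    T=pose(); d=T[:3,:3].T@(np.array([x,y,z])-T[:3,3])*100
    cy=np.arctan2(T[1,1],T[0,1]); tw=0
    if yaw is not None:
        tw=-(yaw-cy); tw=(tw+np.pi/2)%np.pi-np.pi/2
    return np.round(d,2),round(tw,3),'alt',round(tw-np.sign(tw)*np.pi,3)
if __name__=='__main__':
    a=sys.argv[1:]
    for s in a: print(*plan(*map(float,s.split(','))))
    o=bot.get_obs();print('q',o['joint_pos'].round(2),'p',o['eef_pos'].round(4),'F',o['ft_force'].round(1),'t',o['clock'])
E
python3 go.py .465,-.112,.12,-.785 .465,-.112,.12,.81
```

```text
[ 39.45 -22.95  11.13] -0.421 alt 2.721
[ 39.45 -22.95  11.13] 1.126 alt -2.016
q [-1.21  0.24  0.    1.34 -0.    1.57] p [ 0.1784 -0.4671  0.2313] F [0.8 0.4 0.8] t 0.6
```

Call:
{"name": "send_rows", "arguments": {"motion": "1 4 -2.3 0 0; 1 8 -4.6 1 0; 1 12 -7 2 0; 1 16 -9.3 3 0; 1 20 -11.6 4 0"}}

```text
clock: 1.1
eef_pos: [0.3247, -0.286, 0.1912]
tool_rot: [0.983, 0.181, 0.0, 0.0]
ft_force: [0.5, -0.4, -0.3]
grip_width: 0.0118
grasp_force: 0.0
```

Call:
{"name": "send_rows", "arguments": {"motion": "1 4 -2.3 1 0; 1 8 -4.6 2 0; 1 12 -7 3 0; 1 16 -9.3 4 0; 1 19.45 -11.35 5 0"}}

```text
clock: 1.6
eef_pos: [0.4665, -0.11, 0.1412]
tool_rot: [0.983, 0.182, 0.001, 0.0]
ft_force: [0.8, -1.3, -0.7]
grip_width: 0.0003
grasp_force: 0.0
```

```bash
python3 - <<'E'
from m import *
o=bot.get_obs();print(o['eef_pos'],o['clock'],o['grip_width'])
for s in spots('wrist',.082,pose(),'w1'): print(*s)
E
python3 go.py .465,-.112,.12
```

```text
[ 0.46649983 -0.10999915  0.14122615] 1.6 0.0003451040604105405
y 59 [276.    0.8] [ 0.591  -0.0356  0.082 ]
y 1637 [50.  80.9] [0.4942 0.0918 0.082 ]
y 446 [88.5 85. ] [0.5007 0.0667 0.082 ]
g 506 [633.2 205.7] [ 0.5631 -0.3357  0.082 ]
g 344 [324.7 231.7] [ 0.4578 -0.1205  0.082 ]
[-0.62  0.43  1.96] 0 alt 0.0
q [-0.22  0.26 -0.21  1.09  0.    2.55] p [ 0.4692 -0.1058  0.1397] F [ 4.3  3.5 -0.1] t 1.65
```

Call:
{"name": "send_rows", "arguments": {"motion": "1 -0.6 0.4 2.5 0; 1 -0.6 0.4 4.9 0; 1 -0.6 0.4 5.6 0; 1 -0.6 0.4 6.2 0; 1 -0.6 0.4 6.4 0"}}

```text
clock: 2.15
eef_pos: [0.4601, -0.1175, 0.078]
tool_rot: [0.983, 0.181, -0.0, -0.001]
ft_force: [-3.6, 1.7, 8.3]
grip_width: -0.0
grasp_force: 4.1
```

Call:
{"name": "send_rows", "arguments": {"motion": "1 0 0 0 0"}}

```text
clock: 2.25
eef_pos: [0.4607, -0.118, 0.078]
tool_rot: [0.983, 0.181, 0.0, -0.0]
ft_force: [-0.3, 0.6, 0.6]
grip_width: -0.0004
grasp_force: 0.0
```

Call:
{"name": "send_rows", "arguments": {"motion": "1 0.5 0 0.15 0; 1 0.5 0 0.3 0; 1 0.5 0 0.45 0; 1 0.5 0 0.55 0"}}

```text
clock: 2.65
eef_pos: [0.464, -0.1181, 0.0764]
tool_rot: [0.984, 0.181, -0.001, 0.002]
ft_force: [-17.5, -1.6, 42.5]
grip_width: -0.0
grasp_force: 21.1
```

Call:
{"name": "send_rows", "arguments": {"motion": "1 0 0 -3 0; 1 0 0 -5 -0.15; 1 0 0 -5 -0.3; 1 0 0 -5 -0.45; 1 0 0 -5 -0.45"}}

```text
clock: 3.15
eef_pos: [0.4661, -0.1164, 0.1225]
tool_rot: [0.918, 0.396, 0.001, 0.0]
ft_force: [-0.0, 0.3, 0.0]
grip_width: -0.0003
grasp_force: 0.0
```

```bash
python3 go.py .4695,.0109,.120 .4695,.0109,.074
```

```text
[ 9.48 -8.49  0.24] 0 alt 0.0
[ 9.48 -8.5   4.84] 0 alt 0.0
q [-0.24  0.28 -0.24  1.05 -0.    2.08] p [ 0.4661 -0.1164  0.1225] F [-0.   0.3  0. ] t 3.15
```

Call:
{"name": "send_rows", "arguments": {"motion": "1 3 -3 0.1 -0.15; 1 6 -6 0.2 -0.3; 1 9 -8 0.2 -0.45; 1 9.5 -8.5 0.2 -0.6; 1 9.5 -8.5 0.2 -0.75"}}

```text
clock: 3.65
eef_pos: [0.4691, 0.0131, 0.1198]
tool_rot: [0.707, 0.707, 0.0, -0.0]
ft_force: [-0.7, -0.1, 0.5]
grip_width: 0.0004
grasp_force: 0.0
```

Call:
{"name": "send_rows", "arguments": {"motion": "1 0 0 1 0; 1 0 0 2.5 0; 1 0 0 3.5 0; 1 0 0 4.2 0; 1 0 0 4.4 0"}}

```text
clock: 4.15
eef_pos: [0.4683, 0.011, 0.0759]
tool_rot: [0.71, 0.704, -0.0, -0.0]
ft_force: [-6.7, -0.7, 20.4]
grip_width: 0.0002
grasp_force: 10.0
```

Call:
{"name": "send_rows", "arguments": {"motion": "1 0 0 0.1 0; 1 0 0 0.2 0; 1 0 0 0.25 0; 1 0 0 0.25 0"}}

```text
clock: 4.55
eef_pos: [0.4687, 0.0111, 0.076]
tool_rot: [0.71, 0.704, 0.0, 0.0]
ft_force: [-8.7, -0.1, 22.5]
grip_width: -0.0001
grasp_force: 11.2
```

Call:
{"name": "send_rows", "arguments": {"motion": "1 0 0 -3 0; 1 0 0 -5 0; 1 0 0 -5 0"}}

```text
clock: 4.85
eef_pos: [0.4714, 0.0112, 0.1261]
tool_rot: [0.71, 0.704, 0.002, 0.002]
ft_force: [1.1, 0.3, -1.0]
grip_width: 0.0003
grasp_force: 0.0
```

```bash
python3 go.py .479,.144,.120 
```

```text
[13.29  0.65  0.62] 0 alt 0.0
q [ 0.02  0.26 -0.26  1.05  0.    1.6 ] p [0.4714 0.0112 0.1261] F [ 1.1  0.3 -1. ] t 4.85
```

Call:
{"name": "send_rows", "arguments": {"motion": "1 4 0.2 0.2 -0.15; 1 8 0.4 0.4 -0.3; 1 12 0.6 0.6 -0.45; 1 13.3 0.8 0.6 -0.6; 1 13.3 0.8 0.6 -0.75"}}

```text
clock: 5.35
eef_pos: [0.4774, 0.1463, 0.116]
tool_rot: [0.398, 0.917, -0.0, -0.001]
ft_force: [-0.4, -1.2, -0.0]
grip_width: -0.0
grasp_force: 0.0
```

Call:
{"name": "send_rows", "arguments": {"motion": "1 0 0 1 0; 1 0 0 2.5 0; 1 0 0 3.5 0; 1 0 0 4.2 0; 1 0 0 4.4 0"}}

```text
clock: 5.85
eef_pos: [0.4779, 0.1442, 0.0757]
tool_rot: [0.404, 0.915, 0.001, 0.0]
ft_force: [-10.3, -2.0, 37.7]
grip_width: 0.0001
grasp_force: 18.7
```

Call:
{"name": "send_rows", "arguments": {"motion": "1 0 0 0.1 0; 1 0 0 0.2 0; 1 0 0 0.25 0; 1 0 0 0.25 0"}}

```text
clock: 6.25
eef_pos: [0.4781, 0.1442, 0.0758]
tool_rot: [0.404, 0.915, 0.002, 0.001]
ft_force: [-12.4, -4.0, 40.6]
grip_width: -0.0002
grasp_force: 20.0
```

Call:
{"name": "send_rows", "arguments": {"motion": "1 0 0 -3 0; 1 0 0 -5 0; 1 0 0 -5 0; 1 0 0 -5 0"}}

```text
clock: 6.65
eef_pos: [0.4774, 0.1438, 0.1199]
tool_rot: [0.403, 0.915, -0.0, -0.0]
ft_force: [-0.5, 0.4, -0.6]
grip_width: 0.0002
grasp_force: 0.0
```

```bash
python3 go.py .6239,.1364,.120 
```

```text
[-10.44  10.31  -0.02] 0 alt 0.0
q [ 0.29  0.32 -0.19  1.06 -0.    1.12] p [0.4774 0.1438 0.1199] F [-0.5  0.4 -0.6] t 6.65
```

Call:
{"name": "send_rows", "arguments": {"motion": "1 -3 3 0 0; 1 -6 6 0 0; 1 -9 9 0 0; 1 -10.4 10.3 0 0; 1 -10.4 10.3 0 0"}}

```text
clock: 7.15
eef_pos: [0.6251, 0.1365, 0.1172]
tool_rot: [0.403, 0.915, -0.001, -0.001]
ft_force: [-0.0, 0.1, 0.7]
grip_width: 0.0003
grasp_force: 0.0
```

Call:
{"name": "send_rows", "arguments": {"motion": "1 0 0 1 0; 1 0 0 2.5 0; 1 0 0 3.5 0; 1 0 0 4.2 0; 1 0 0 4.4 0"}}

```text
clock: 7.65
eef_pos: [0.6227, 0.1376, 0.0761]
tool_rot: [0.402, 0.916, -0.0, -0.001]
ft_force: [-1.5, -0.2, 7.8]
grip_width: 0.0002
grasp_force: 3.8
```

Call:
{"name": "send_rows", "arguments": {"motion": "1 0 0 0.1 0; 1 0 0 0.15 0; 1 0 0 0.15 0"}}

```text
clock: 7.95
eef_pos: [0.6238, 0.1377, 0.0761]
tool_rot: [0.402, 0.916, 0.0, 0.0]
ft_force: [-2.7, -0.3, 4.8]
grip_width: 0.0
grasp_force: 2.4
```

Call:
{"name": "send_rows", "arguments": {"motion": "1 0 0 -3 0; 1 0 0 -5 0; 1 0 0 -5 0; 1 0 0 -5 0"}}

```text
clock: 8.35
eef_pos: [0.6244, 0.1376, 0.1254]
tool_rot: [0.402, 0.916, 0.0, 0.001]
ft_force: [0.2, -0.4, 0.1]
grip_width: -0.0001
grasp_force: 0.0
```

```bash
python3 go.py .6373,-.0093,.120 
```

```text
[-11.69  -9.     0.54] 0 alt 0.0
q [ 0.22  0.57  0.23  1.22 -0.    1.04] p [0.6244 0.1376 0.1254] F [ 0.2 -0.4  0.1] t 8.35
```

Call:
{"name": "send_rows", "arguments": {"motion": "1 -3.5 -2.7 0 0; 1 -7 -5.4 0 0; 1 -10.5 -8.1 0.3 0; 1 -11.7 -9 0.5 0; 1 -11.7 -9 0.5 0"}}

```text
clock: 8.85
eef_pos: [0.6359, -0.0121, 0.1181]
tool_rot: [0.404, 0.915, -0.001, -0.002]
ft_force: [0.3, 0.2, 0.7]
grip_width: 0.0001
grasp_force: 0.0
```

Call:
{"name": "send_rows", "arguments": {"motion": "1 0 0 1 0; 1 0 0 2.5 0; 1 0 0 3.5 0; 1 0 0 4.2 0; 1 0 0 4.4 0"}}

```text
clock: 9.35
eef_pos: [0.6363, -0.0075, 0.0762]
tool_rot: [0.401, 0.916, 0.0, -0.001]
ft_force: [-3.3, 0.8, 8.4]
grip_width: 0.0001
grasp_force: 4.0
```

Call:
{"name": "send_rows", "arguments": {"motion": "1 0 0 0.1 0; 1 0 0 0.2 0; 1 0 0 0.2 0"}}

```text
clock: 9.65
eef_pos: [0.6365, -0.0074, 0.0761]
tool_rot: [0.401, 0.916, 0.0, 0.0]
ft_force: [-4.8, 0.7, 12.2]
grip_width: 0.0002
grasp_force: 5.8
```

Call:
{"name": "send_rows", "arguments": {"motion": "1 0 0 -3 0; 1 0 0 -5 0; 1 0 0 -7 0; 1 0 0 -7 0"}}

```text
clock: 10.05
eef_pos: [0.6389, -0.0079, 0.1471]
tool_rot: [0.401, 0.916, 0.001, 0.003]
ft_force: [0.7, 0.4, 0.1]
grip_width: -0.0
grasp_force: 0.0
```

```bash
python3 - <<'E'
from m import *
for s in spots('top',.076,None,'t2'): print(*s)
im=cv2.imread('pics/t2.png');sc=cv2.imread('pics/scene0.png');s2=snap('scene','s2')[:,:,::-1]
cv2.imwrite('pics/s2c.png',cv2.resize(s2[130:260,200:400],(780,507),interpolation=cv2.INTER_CUBIC))
E
python3 go.py .6373,-.0093,.120,.81
```

```text
y 310 [244.9 150.4] [0.7652 0.1958 0.076 ]
y 120 [265.4 197.4] [0.6242 0.1368 0.076 ]
y 114 [172.3 219.5] [0.565  0.4141 0.076 ]
y 123 [264.3 246.9] [0.4795 0.1424 0.076 ]
g 88 [447.2 208.1] [ 0.5807 -0.4032  0.076 ]
[-0.1  -0.03  2.37] -0.064 alt 3.077
q [-0.01  0.56  0.25  1.26  0.    0.81] p [ 0.6368 -0.0083  0.1437] F [-0.5 -0.8 -1.6] t 10.15
```

View pics/s2c.png

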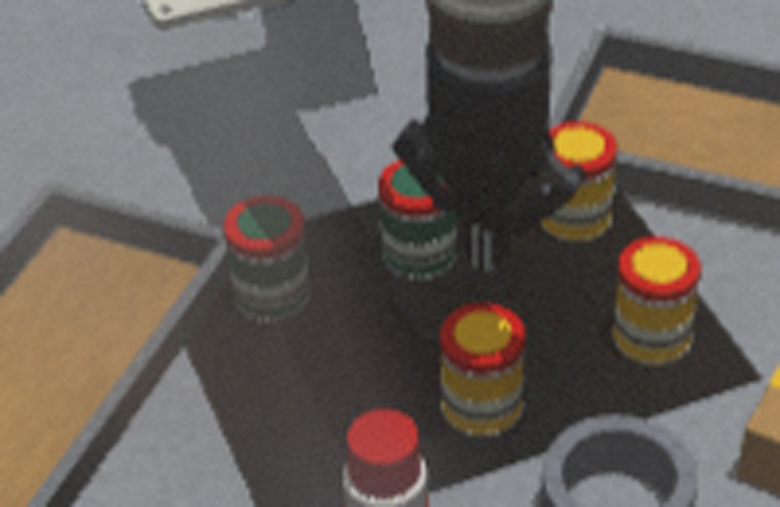

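All five lids look home and the tins are unmoved: in the crop, yellow at (482,335), (660,265), (578,150) and green at (410,190), (264,222). Grasping starts with the tin under the gripper.

Call:
{"name": "send_rows", "arguments": {"motion": "-1 0 0 0 0; -1 0 0 0 0; -1 0 0 0 0; -1 0 0 0 0; -1 0 0 2 0"}}

```text
clock: 10.65
eef_pos: [0.6392, -0.0096, 0.127]
tool_rot: [0.402, 0.916, 0.001, 0.003]
ft_force: [0.3, -0.6, 0.5]
grip_width: 0.0723
grasp_force: 0.0
```

Call:
{"name": "send_rows", "arguments": {"motion": "-1 0 0 3 0; -1 0 0 6 0; -1 0 0 8.5 0; -1 0 0 9.7 0; -1 0 0 9.7 0"}}

```text
clock: 11.15
eef_pos: [0.6352, -0.0095, 0.0251]
tool_rot: [0.402, 0.916, -0.001, -0.002]
ft_force: [0.2, 0.8, -0.7]
grip_width: 0.0854
grasp_force: 0.0
```

Call:
{"name": "send_rows", "arguments": {"motion": "0.5 0 0 0 0; 0.7 0 0 0 0; 0.9 0 0 0 0; 1 0 0 0 0; 1 0 0 0 0"}}

```text
clock: 11.65
eef_pos: [0.6385, -0.0097, 0.0295]
tool_rot: [0.402, 0.916, 0.001, 0.002]
ft_force: [-1.0, -1.1, 7.0]
grip_width: 0.0588
grasp_force: 65.5
```

Call:
{"name": "send_rows", "arguments": {"motion": "1 0 0 -1 0; 1 0 0 -2 0; 1 0 0 -3 0; 1 0 0 -3 0"}}

```text
clock: 12.05
eef_pos: [0.6382, -0.0094, 0.0593]
tool_rot: [0.402, 0.916, 0.001, 0.001]
ft_force: [0.6, 0.6, -5.0]
grip_width: 0.0589
grasp_force: 65.4
```

Call:
{"name": "send_rows", "arguments": {"motion": "1 0 0 -3 0; 1 0 0 -6 -0.1; 1 0 0 -9 -0.25; 1 0 0 -10 -0.4; 1 0 0 -10 -0.55"}}

```text
clock: 12.55
eef_pos: [0.6385, -0.0094, 0.1602]
tool_rot: [0.135, 0.991, 0.0, 0.003]
ft_force: [-0.4, 0.6, -5.0]
grip_width: 0.0588
grasp_force: 66.3
```

```bash
python3 go.py .5116,.348,.15,2.38
```

```text
[21.78 31.05  0.96] -1.08 alt 2.062
q [-0.01  0.55  0.28  1.3   0.    0.26] p [ 0.6385 -0.0094  0.1602] F [-0.4  0.6 -5. ] t 12.55
```

Call:
{"name": "send_rows", "arguments": {"motion": "1 2.2 3.1 0 0; 1 4.4 6.2 0 0; 1 6.6 9.3 0 0; 1 8.8 12.4 0 0; 1 11 15.5 0 0"}}

```text
clock: 13.05
eef_pos: [0.5725, 0.1709, 0.157]
tool_rot: [0.138, 0.99, -0.0, -0.0]
ft_force: [1.0, -0.1, -4.3]
grip_width: 0.0588
grasp_force: 66.5
```

Call:
{"name": "send_rows", "arguments": {"motion": "1 2.2 3.1 0 -0.13; 1 4.4 6.2 0 -0.26; 1 6.6 9.3 0 -0.39; 1 8.8 12.4 0 -0.52; 1 10.8 15.5 0 -0.65"}}

```text
clock: 13.55
eef_pos: [0.5108, 0.3496, 0.157]
tool_rot: [-0.188, 0.982, -0.0, -0.0]
ft_force: [0.6, 0.3, -4.2]
grip_width: 0.059
grasp_force: 66.5
```

Call:
{"name": "send_rows", "arguments": {"motion": "1 0 0 0 -0.14; 1 0 0 0 -0.28; 1 0 0 0 -0.43; 1 0 0 0 -0.43; 1 0 0 0 -0.43"}}

```text
clock: 14.05
eef_pos: [0.5117, 0.3482, 0.157]
tool_rot: [-0.389, 0.921, -0.0, -0.0]
ft_force: [0.2, -0.6, -4.7]
grip_width: 0.0589
grasp_force: 66.8
```

```bash
python3 go.py .5116,.348,.034,2.38; python3 -c "
from m import *
a=snap('wrist','w3')"
```

```text
[ 1.00e-02 -1.00e-02  1.23e+01] -0.009 alt 3.132
q [ 0.6   0.51  0.21  1.27  0.   -0.2 ] p [0.5117 0.3482 0.157 ] F [ 0.2 -0.6 -4.7] t 14.05
```

View pics/w3.png

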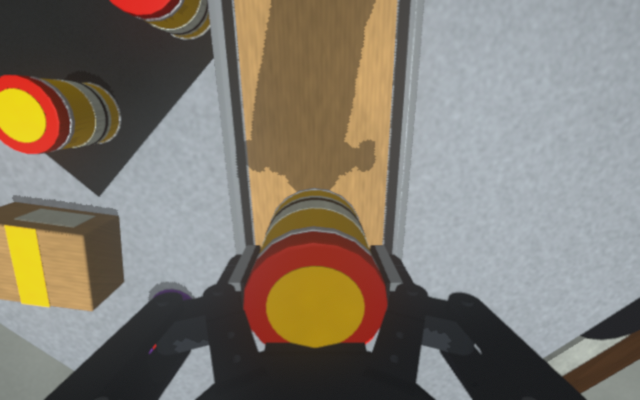

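The wrist view shows the tin held centred at (315,300) between the tray walls (columns ~250 to 388), aligned with the tray. I lower it now.

Call:
{"name": "send_rows", "arguments": {"motion": "1 0 0 4 0; 1 0 0 8 0; 1 0 0 10.5 0; 1 0 0 11.6 0; 1 0 0 12 0"}}

```text
clock: 14.6
eef_pos: [0.5113, 0.3477, 0.036]
tool_rot: [-0.39, 0.921, -0.0, -0.001]
ft_force: [1.1, -0.2, -3.6]
grip_width: 0.059
grasp_force: 66.9
```

Call:
{"name": "send_rows", "arguments": {"motion": "1 0 0 0.15 0; 1 0 0 0.3 0; 1 0 0 0.3 0"}}

```text
clock: 14.9
eef_pos: [0.5129, 0.349, 0.0358]
tool_rot: [-0.391, 0.92, 0.0, 0.001]
ft_force: [-0.6, -0.0, -4.9]
grip_width: 0.0591
grasp_force: 66.9
```

Call:
{"name": "send_rows", "arguments": {"motion": "1 0 0 0.2 0; 1 0 0 0.4 0; 1 0 0 0.4 0"}}

```text
clock: 15.2
eef_pos: [0.5131, 0.3491, 0.0346]
tool_rot: [-0.391, 0.92, 0.001, 0.002]
ft_force: [-4.1, -3.6, 11.6]
grip_width: 0.059
grasp_force: 68.5
```

Call:
{"name": "send_rows", "arguments": {"motion": "-0.7 0 0 0 0; -0.7 0 0 0 0; -0.7 0 0 0 0; -0.7 0 0 0 0; -0.7 0 0 0 0"}}

```text
clock: 15.7
eef_pos: [0.5119, 0.3483, 0.0301]
tool_rot: [-0.391, 0.92, -0.0, -0.0]
ft_force: [-0.7, 0.4, -0.0]
grip_width: 0.0724
grasp_force: 0.0
```

Call:
{"name": "send_rows", "arguments": {"motion": "-0.7 0 0 -3 0; -0.7 0 0 -7 0; -0.7 0 0 -11 0; -0.7 0 0 -12 0.1; -0.7 0 0 -12 0.2"}}

```text
clock: 16.2
eef_pos: [0.5136, 0.3495, 0.1538]
tool_rot: [-0.295, 0.955, 0.001, 0.003]
ft_force: [0.0, -0.4, 0.1]
grip_width: 0.0729
grasp_force: 0.0
```

```bash
python3 go.py .6242,.1368,.150,.81
```

```text
[  2.87 -23.8    0.36] 1.36 alt -1.782
q [ 0.6   0.52  0.21  1.26 -0.   -0.  ] p [0.5136 0.3495 0.1538] F [ 0.  -0.4  0.1] t 16.2
```

Call:
{"name": "send_rows", "arguments": {"motion": "-1 0.6 -4.8 0 0; -1 1.2 -9.6 0 0; -1 1.8 -14.4 0 0; -1 2.4 -19.2 0 -0.1; -1 2.9 -23.8 0 -0.2"}}

```text
clock: 16.7
eef_pos: [0.6237, 0.134, 0.1502]
tool_rot: [-0.393, 0.92, -0.0, -0.0]
ft_force: [0.6, -0.0, -0.2]
grip_width: 0.0853
grasp_force: 0.0
```

```bash
python3 - <<'E'
from m import *
for s in spots('top',.076,None,'t3'): print(*s)
for s in spots('wrist',.076,pose(),'w4'): print(*s)
E
python3 go.py .6242,.1368,.030
```

```text
y 153 [240.3 144.5] [0.7834 0.2095 0.076 ]
y 115 [172.3 219.5] [0.5649 0.414  0.076 ]
y 117 [193.5 236.7] [0.5132 0.3508 0.076 ]
g 87 [447.2 208.1] [ 0.5808 -0.4031  0.076 ]
g 87 [309.4 249.5] [0.469  0.0107 0.076 ]
g 92 [351.1 249.5] [ 0.4659 -0.1114  0.076 ]
y 2625 [479.6  88.6] [0.4783 0.1428 0.076 ]
y 133 [322.8 174.2] [0.6025 0.1105 0.076 ]
y 1706 [327.2 214.9] [0.6233 0.1376 0.076 ]
y 319 [512.7 246.8] [0.5291 0.2689 0.076 ]
y 1351 [535.2 271.7] [0.5278 0.3043 0.076 ]
y 1317 [580.3 295.4] [0.5104 0.356  0.076 ]
y 1400 [266.9 324.8] [0.7405 0.1791 0.076 ]
y 296 [548.2 322.8] [0.5475 0.3628 0.076 ]
y 256 [574.2 358.8] [0.5508 0.422  0.076 ]
g 61 [352.7   2.3] [0.5083 0.0399 0.076 ]
g 951 [ 8.9 99.5] [ 0.7307 -0.0924  0.076 ]
[-0.41  0.59 11.98] 0 alt 0.0
q [ 0.21  0.56  0.27  1.28 -0.   -0.59] p [0.6255 0.13   0.1498] F [-0.3  1.2 -0. ] t 16.8
```

Call:
{"name": "send_rows", "arguments": {"motion": "-1 -0.4 0.6 2 0; -1 -0.4 0.6 6 0; -1 -0.4 0.6 10 0; -1 -0.4 0.6 11.8 0; -1 -0.4 0.6 12 0"}}

```text
clock: 17.3
eef_pos: [0.6182, 0.1428, 0.0263]
tool_rot: [-0.391, 0.92, 0.001, -0.004]
ft_force: [0.2, 0.6, 0.1]
grip_width: 0.0851
grasp_force: 0.0
```

Call:
{"name": "send_rows", "arguments": {"motion": "0.5 0 0 0 0; 0.7 0 0 0 0; 0.9 0 0 0 0; 1 0 0 0 0; 1 0 0 0 0"}}

```text
clock: 17.8
eef_pos: [0.6239, 0.1434, 0.033]
tool_rot: [-0.391, 0.92, -0.001, 0.003]
ft_force: [1.4, -1.0, 6.5]
grip_width: 0.0586
grasp_force: 65.4
```

Call:
{"name": "send_rows", "arguments": {"motion": "1 0 0 -2 0; 1 0 0 -5 0; 1 0 0 -9 0; 1 0 0 -13 0; 1 0 0 -13 0"}}

```text
clock: 18.3
eef_pos: [0.6246, 0.144, 0.167]
tool_rot: [-0.391, 0.92, -0.001, 0.006]
ft_force: [1.5, 1.4, -3.5]
grip_width: 0.0588
grasp_force: 65.7
```

```bash
python3 go.py .4564,.290,.037,2.38
```

```text
[ 1.29 22.31 12.87] -0.006 alt 3.136
q [ 0.23  0.54  0.29  1.31  0.   -0.58] p [0.6246 0.144  0.167 ] F [ 1.5  1.4 -3.5] t 18.3
```

Call:
{"name": "send_rows", "arguments": {"motion": "1 0.3 4.5 0 0; 1 0.6 9 0 0; 1 0.9 13.5 0 0; 1 1.2 18 0 0; 1 1.3 22.3 0 0"}}

```text
clock: 18.8
eef_pos: [0.4487, 0.2885, 0.1583]
tool_rot: [-0.391, 0.92, 0.0, -0.002]
ft_force: [1.0, 0.7, -3.7]
grip_width: 0.0587
grasp_force: 66.3
```

Call:
{"name": "send_rows", "arguments": {"motion": "1 0 0 0 0; 1 0 0 4 0; 1 0 0 8 0; 1 0 0 11 0; 1 0 0 12.2 0"}}

```text
clock: 19.3
eef_pos: [0.4479, 0.286, 0.0372]
tool_rot: [-0.391, 0.92, -0.0, -0.005]
ft_force: [-23.7, -11.9, 76.1]
grip_width: 0.0589
grasp_force: 74.0
```

Call:
{"name": "send_rows", "arguments": {"motion": "1 0 0 0.2 0; 1 0 0 0.4 0; 1 0 0 0.4 0"}}

```text
clock: 19.6
eef_pos: [0.4485, 0.2865, 0.0375]
tool_rot: [-0.391, 0.92, 0.0, -0.003]
ft_force: [-14.5, -8.4, 27.8]
grip_width: 0.0589
grasp_force: 70.1
```

Call:
{"name": "send_rows", "arguments": {"motion": "-0.7 0 0 -0.3 0; -0.7 0 0 -0.3 0; -0.7 0 0 -0.3 0; -0.7 0 0 -0.3 0; -0.7 0 0 -0.3 0"}}

```text
clock: 20.1
eef_pos: [0.452, 0.2883, 0.0369]
tool_rot: [-0.391, 0.92, -0.0, -0.0]
ft_force: [-0.4, -0.3, -0.1]
grip_width: 0.0729
grasp_force: 0.0
```

Call:
{"name": "send_rows", "arguments": {"motion": "-0.7 0 0 -3 0; -0.7 0 0 -7 0; -0.7 0 0 -11 0; -0.7 0 0 -12 0; -0.7 0 0 -12 0"}}

```text
clock: 20.6
eef_pos: [0.4533, 0.2893, 0.1592]
tool_rot: [-0.391, 0.92, 0.0, 0.002]
ft_force: [0.6, -0.4, -0.2]
grip_width: 0.0719
grasp_force: 0.0
```

```bash
python3 go.py .479,.1435,.16,.81
```

```text
[  8.71 -11.97  -0.1 ] 1.564 alt -1.578
q [ 0.57  0.35 -0.03  1.18  0.   -0.24] p [0.4533 0.2893 0.1592] F [ 0.6 -0.4 -0.2] t 20.6
```

Call:
{"name": "send_rows", "arguments": {"motion": "-1 2 -3 0 0.14; -1 4 -6 0 0.28; -1 6 -9 0 0.42; -1 8 -11.5 0 0.56; -1 8.7 -12 0 0.7"}}

```text
clock: 21.1
eef_pos: [0.4768, 0.1392, 0.1548]
tool_rot: [-0.047, 0.999, -0.001, -0.002]
ft_force: [-1.1, 1.2, -0.6]
grip_width: 0.0854
grasp_force: 0.0
```

Call:
{"name": "send_rows", "arguments": {"motion": "-1 0 0 0 0.15; -1 0 0 0 0.3; -1 0 0 0 0.45; -1 0 0 0 0.6; -1 0 0 0 0.74"}}

```text
clock: 21.6
eef_pos: [0.4764, 0.1419, 0.1547]
tool_rot: [0.316, 0.949, -0.001, -0.002]
ft_force: [-0.5, 0.5, 0.1]
grip_width: 0.0855
grasp_force: 0.0
```

Call:
{"name": "send_rows", "arguments": {"motion": "-1 0 0 0 0.12; -1 0 0 0 0.12; -1 0 0 0 0.12"}}

```text
clock: 21.9
eef_pos: [0.477, 0.1422, 0.1557]
tool_rot: [0.368, 0.93, -0.001, -0.001]
ft_force: [0.5, 0.3, -0.1]
grip_width: 0.0853
grasp_force: 0.0
```

```bash
python3 - <<'E'
from m import *
T=pose()
for s in spots('wrist',.076,T,'w5'): 
    if s[1]>1000:print(*s)
for s in spots('top',.076,None,'t4'): print(*s)
E
python3 go.py .479,.1435,.028,.81
```

```text
y 2942 [432.7  46.4] [0.446  0.2867 0.076 ]
y 2753 [563.9  54.4] [0.5144 0.3534 0.076 ]
y 1578 [316.2 208.7] [0.4787 0.1434 0.076 ]
y 319 [245.  150.4] [0.7651 0.1956 0.076 ]
y 116 [172.3 219.4] [0.565  0.4139 0.076 ]
y 118 [193.6 236.7] [0.5132 0.3507 0.076 ]
g 88 [447.2 208.1] [ 0.5807 -0.4032  0.076 ]
g 90 [309.4 249.5] [0.469  0.0109 0.076 ]
g 91 [351.2 249.4] [ 0.4663 -0.1115  0.076 ]
[-0.04  0.21 12.84] 0.006 alt -3.136
q [ 0.29  0.28 -0.14  1.15 -0.    1.04] p [0.4774 0.1423 0.1564] F [-0.1 -0.4 -0.5] t 22.0
```

View pics/w5.png

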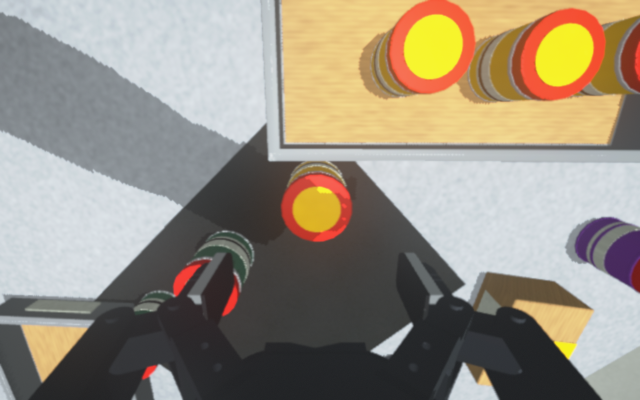

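The wrist view shows the yellow tin standing at (316,207), clear of the tray wall above it, with two yellow tins already standing in the tray.

Call:
{"name": "send_rows", "arguments": {"motion": "-1 0 0.2 2 0; -1 0 0.2 6 0; -1 0 0.2 10 0; -1 0 0.2 12.4 0; -1 0 0.2 12.8 0"}}

```text
clock: 22.5
eef_pos: [0.4763, 0.143, 0.026]
tool_rot: [0.369, 0.929, -0.002, -0.003]
ft_force: [0.5, 0.7, -0.3]
grip_width: 0.0853
grasp_force: 0.0
```

Call:
{"name": "send_rows", "arguments": {"motion": "0.5 0 0 0 0; 0.7 0 0 0 0; 0.9 0 0 0 0; 1 0 0 0 0; 1 0 0 0 0"}}

```text
clock: 23.0
eef_pos: [0.4808, 0.1444, 0.0309]
tool_rot: [0.369, 0.929, 0.001, 0.001]
ft_force: [-0.3, -1.0, 6.1]
grip_width: 0.0592
grasp_force: 65.2
```

Call:
{"name": "send_rows", "arguments": {"motion": "1 0 0 -2 0; 1 0 0 -5 0; 1 0 0 -9 0; 1 0 0 -13 0; 1 0 0 -13 0"}}

```text
clock: 23.5
eef_pos: [0.483, 0.1451, 0.1651]
tool_rot: [0.369, 0.929, 0.004, 0.004]
ft_force: [0.8, 0.6, -2.7]
grip_width: 0.0592
grasp_force: 65.6
```

Call:
{"name": "send_rows", "arguments": {"motion": "1 0 0 0 -0.15; 1 0 0 0 -0.3; 1 0 0 0 -0.45; 1 0 0 0 -0.6; 1 0 0 0 -0.7"}}

```text
clock: 24.0
eef_pos: [0.4782, 0.1436, 0.1578]
tool_rot: [0.026, 1.0, -0.0, -0.001]
ft_force: [-0.6, -0.3, -2.3]
grip_width: 0.0587
grasp_force: 65.4
```

Call:
{"name": "send_rows", "arguments": {"motion": "1 0 0 0 -0.15; 1 0 0 0 -0.3; 1 0 0 0 -0.45; 1 0 0 0 -0.6; 1 0 0 0 -0.75"}}

```text
clock: 24.5
eef_pos: [0.4783, 0.1436, 0.1578]
tool_rot: [-0.343, 0.939, 0.0, -0.001]
ft_force: [0.0, 0.9, -3.2]
grip_width: 0.0586
grasp_force: 65.3
```

Call:
{"name": "send_rows", "arguments": {"motion": "1 0 0 0 -0.12; 1 0 0 0 -0.12; 1 0 0 0 -0.12"}}

```text
clock: 24.8
eef_pos: [0.4786, 0.1437, 0.1584]
tool_rot: [-0.394, 0.919, 0.0, -0.001]
ft_force: [0.1, 0.5, -3.4]
grip_width: 0.0592
grasp_force: 65.3
```

```bash
python3 go.py .400,.2315,.037,2.38
```

```text
[-0.96 11.73 12.14] 0.002 alt -3.14
q [ 0.29  0.29 -0.13  1.16  0.   -0.52] p [0.4786 0.1437 0.1584] F [ 0.1  0.5 -3.4] t 24.8
```

Call:
{"name": "send_rows", "arguments": {"motion": "1 -0.3 4 0 0; 1 -0.6 8 0 0; 1 -1 11.7 0 0; 1 -1 11.7 0 0; 1 -1 11.7 0 0"}}

```text
clock: 25.3
eef_pos: [0.4007, 0.232, 0.1591]
tool_rot: [-0.396, 0.918, -0.0, -0.0]
ft_force: [1.3, -0.7, -2.3]
grip_width: 0.0588
grasp_force: 66.2
```

```bash
python3 go.py .400,.2315,.037,2.38
```

```text
[ 0.08  0.02 12.21] 0.005 alt -3.137
q [ 0.53  0.21 -0.22  1.13 -0.   -0.29] p [0.4007 0.232  0.1591] F [ 1.3 -0.7 -2.3] t 25.3
```

Call:
{"name": "send_rows", "arguments": {"motion": "1 0 0 4 0; 1 0 0 8 0; 1 0 0 10.5 0; 1 0 0 11.5 0; 1 0 0 11.9 0"}}

```text
clock: 25.8
eef_pos: [0.4013, 0.2306, 0.0394]
tool_rot: [-0.395, 0.919, -0.0, -0.001]
ft_force: [-0.0, 0.6, -2.6]
grip_width: 0.0587
grasp_force: 66.3
```

Call:
{"name": "send_rows", "arguments": {"motion": "1 0 0 0.15 0; 1 0 0 0.3 0; 1 0 0 0.3 0"}}

```text
clock: 26.1
eef_pos: [0.4022, 0.2321, 0.0384]
tool_rot: [-0.395, 0.919, 0.0, 0.001]
ft_force: [-0.0, 0.0, -2.8]
grip_width: 0.0586
grasp_force: 66.3
```

Call:
{"name": "send_rows", "arguments": {"motion": "1 0 0 0.15 0; 1 0 0 0.3 0; 1 0 0 0.3 0"}}

```text
clock: 26.4
eef_pos: [0.4019, 0.232, 0.0359]
tool_rot: [-0.396, 0.918, 0.0, 0.001]
ft_force: [-0.6, -1.7, 7.3]
grip_width: 0.0594
grasp_force: 67.3
```

Touching down; release and go to the first green tin.

Call:
{"name": "send_rows", "arguments": {"motion": "-0.7 0 0 0 0; -0.7 0 0 0 0; -0.7 0 0 0 0; -0.7 0 0 0 0; -0.7 0 0 0 0"}}

```text
clock: 26.9
eef_pos: [0.4012, 0.2316, 0.0342]
tool_rot: [-0.396, 0.918, -0.0, -0.0]
ft_force: [-0.9, -0.2, 0.4]
grip_width: 0.0726
grasp_force: 0.0
```

Call:
{"name": "send_rows", "arguments": {"motion": "-0.7 0 0 -3 0; -0.7 0 0 -7 0; -0.7 0 0 -11 0; -0.7 0 0 -12 0; -0.7 0 0 -12 0"}}

```text
clock: 27.4
eef_pos: [0.4026, 0.2324, 0.1562]
tool_rot: [-0.396, 0.918, 0.0, 0.002]
ft_force: [0.6, -0.8, -0.0]
grip_width: 0.0727
grasp_force: 0.0
```

```bash
python3 go.py .469,.011,.16,.785
```

```text
[ 11.52 -20.04  -0.41] -1.543 alt 1.599
q [ 0.52  0.22 -0.23  1.12  0.   -0.29] p [0.4026 0.2324 0.1562] F [ 0.6 -0.8 -0. ] t 27.4
```

Call:
{"name": "send_rows", "arguments": {"motion": "-1 2.3 -4 0 0; -1 4.6 -8 0 0.14; -1 6.9 -12 0 0.28; -1 9.2 -16 0 0.42; -1 11.5 -20 0 0.56"}}

```text
clock: 27.9
eef_pos: [0.4663, 0.0089, 0.1521]
tool_rot: [-0.124, 0.992, 0.0, -0.002]
ft_force: [0.9, 0.6, 0.7]
grip_width: 0.0857
grasp_force: 0.0
```

Call:
{"name": "send_rows", "arguments": {"motion": "-1 0 0 0 0.15; -1 0 0 0 0.3; -1 0 0 0 0.45; -1 0 0 0 0.6; -1 0 0 0 0.74"}}

```text
clock: 28.4
eef_pos: [0.466, 0.0104, 0.1519]
tool_rot: [0.244, 0.97, -0.001, -0.002]
ft_force: [-0.1, 0.5, -0.1]
grip_width: 0.0853
grasp_force: 0.0
```

Call:
{"name": "send_rows", "arguments": {"motion": "-1 0 0 0 0.15; -1 0 0 0 0.3; -1 0 0 0 0.3; -1 0 0 0 0.3"}}

```text
clock: 28.8
eef_pos: [0.4665, 0.0106, 0.1528]
tool_rot: [0.382, 0.924, -0.001, -0.001]
ft_force: [0.4, 1.0, -0.5]
grip_width: 0.0851
grasp_force: 0.0
```

```bash
python3 - <<'E'
from m import *
T=pose()
for s in spots('wrist',.076,T,'w6'): 
    if s[1]>800:print(*s)
for s in spots('top',.076,None,'t5'): print(*s)
E
python3 go.py .469,.011,.028,.785
```

```text
g 1471 [315.6 210.8] [0.4683 0.0109 0.076 ]
y 317 [245.  150.4] [0.7652 0.1957 0.076 ]
y 115 [172.3 219.5] [0.5649 0.414  0.076 ]
y 118 [193.6 236.7] [0.5132 0.3507 0.076 ]
y 120 [216.  259.4] [0.4455 0.2851 0.076 ]
y 121 [233.5 273.8] [0.4027 0.2341 0.076 ]
g 87 [447.2 208.1] [ 0.5808 -0.4031  0.076 ]
g 93 [351.1 249.5] [ 0.4661 -0.1114  0.076 ]
[-0.13  0.19 12.55] 0.001 alt -3.14
q [ 0.02  0.23 -0.22  1.12  0.    0.81] p [0.4669 0.0106 0.1535] F [ 0.  -0.1 -0.3] t 28.9
```

Call:
{"name": "send_rows", "arguments": {"motion": "-1 -0.1 0.2 2 0; -1 -0.1 0.2 6 0; -1 -0.1 0.2 10 0; -1 -0.1 0.2 12.2 0; -1 -0.1 0.2 12.5 0"}}

```text
clock: 29.4
eef_pos: [0.4665, 0.0113, 0.0263]
tool_rot: [0.383, 0.924, -0.001, -0.003]
ft_force: [-1.7, 0.1, 0.7]
grip_width: 0.0856
grasp_force: 0.0
```

Call:
{"name": "send_rows", "arguments": {"motion": "0.5 0 0 0 0; 0.7 0 0 0 0; 0.9 0 0 0 0; 1 0 0 0 0; 1 0 0 0 0"}}

```text
clock: 29.9
eef_pos: [0.4711, 0.0113, 0.0309]
tool_rot: [0.383, 0.924, 0.001, 0.002]
ft_force: [-0.1, -0.1, 7.7]
grip_width: 0.0588
grasp_force: 65.2
```

Call:
{"name": "send_rows", "arguments": {"motion": "1 0 0 -2 0; 1 0 0 -5 0; 1 0 0 -9 0; 1 0 0 -13 0; 1 0 0 -13 0"}}

```text
clock: 30.4
eef_pos: [0.4735, 0.0115, 0.1649]
tool_rot: [0.383, 0.924, 0.002, 0.005]
ft_force: [1.7, 0.6, -3.1]
grip_width: 0.0592
grasp_force: 65.8
```

Call:
{"name": "send_rows", "arguments": {"motion": "1 0 0 0 0; 1 0 0 0 0"}}

```text
clock: 30.6
eef_pos: [0.4681, 0.0113, 0.1577]
tool_rot: [0.383, 0.924, -0.001, -0.002]
ft_force: [0.0, 0.2, -2.3]
grip_width: 0.059
grasp_force: 65.8
```

```bash
python3 go.py .526,-.344,.037,.785
```

```text
[-29.28 -20.96  12.05] -0.001 alt 3.141
q [ 0.02  0.23 -0.21  1.14  0.    0.81] p [0.4681 0.0113 0.1577] F [ 0.   0.2 -2.3] t 30.6
```

Call:
{"name": "send_rows", "arguments": {"motion": "1 -3.3 -2.3 0 0; 1 -6.6 -4.6 0 0; 1 -9.9 -7 0 0; 1 -13.2 -9.3 0 0; 1 -16.5 -11.7 0 0"}}

```text
clock: 31.1
eef_pos: [0.5019, -0.1891, 0.1568]
tool_rot: [0.383, 0.924, 0.0, -0.002]
ft_force: [1.0, -0.3, -3.1]
grip_width: 0.059
grasp_force: 65.7
```

Call:
{"name": "send_rows", "arguments": {"motion": "1 -3.3 -2.3 0 0; 1 -6.6 -4.6 0 0; 1 -9.9 -7 0 0; 1 -12.8 -9.3 0 0; 1 -12.8 -9.3 0 0"}}

```text
clock: 31.6
eef_pos: [0.5264, -0.3487, 0.1556]
tool_rot: [0.386, 0.923, -0.001, -0.002]
ft_force: [-2.5, 0.7, -3.0]
grip_width: 0.0589
grasp_force: 65.8
```

Call:
{"name": "send_rows", "arguments": {"motion": "1 0 0 0 0; 1 0 0 0 0"}}

```text
clock: 31.8
eef_pos: [0.5268, -0.3431, 0.1573]
tool_rot: [0.383, 0.924, 0.001, -0.002]
ft_force: [-0.3, -0.4, -3.0]
grip_width: 0.0588
grasp_force: 65.8
```

```bash
python3 go.py .525,-.345,.037,.785; python3 -c "
from m import *
a=snap('wrist','w7')"
```

```text
[-0.05 -0.25 12.03] -0.001 alt 3.141
q [-0.58  0.54  0.25  1.29  0.    0.21] p [ 0.5268 -0.3431  0.1573] F [-0.3 -0.4 -3. ] t 31.8
```

View pics/w7.png

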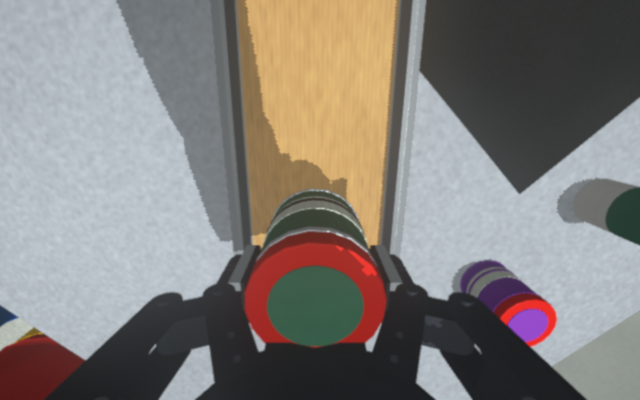

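The held tin is centred between the tray walls (columns 245 to 395). At (620,210) there is something green off the mat: either the spray can's base or a knocked tin. I check it from above.

```bash
python3 - <<'E'
from m import *
for s in spots('top',.076,None,'t6'): print(*s)
print(onz('wrist',575,200,0.0),onz('wrist',630,210,0.05))
E
```

```text
y 320 [245.  150.5] [0.7651 0.1955 0.076 ]
y 118 [172.3 219.5] [0.5649 0.4138 0.076 ]
y 119 [193.6 236.6] [0.5134 0.3506 0.076 ]
y 123 [216.  259.4] [0.4456 0.2851 0.076 ]
y 121 [233.5 273.8] [0.4027 0.2341 0.076 ]
g 99 [447.3 208.7] [ 0.5787 -0.4033  0.076 ]
g 92 [351.1 249.4] [ 0.4662 -0.1114  0.076 ]
[ 0.75002381 -0.14635258  0.        ] [ 0.75201969 -0.13563866  0.05      ]
```

Call:
{"name": "send_rows", "arguments": {"motion": "1 0 -0.2 4 0; 1 0 -0.2 8 0; 1 0 -0.2 10.5 0; 1 0 -0.2 11.5 0; 1 0 -0.2 11.8 0"}}

```text
clock: 32.4
eef_pos: [0.5259, -0.3446, 0.0403]
tool_rot: [0.383, 0.924, 0.0, -0.001]
ft_force: [0.2, 1.1, -2.2]
grip_width: 0.0589
grasp_force: 65.8
```

Call:
{"name": "send_rows", "arguments": {"motion": "1 0 0 0.15 0; 1 0 0 0.3 0; 1 0 0 0.3 0"}}

```text
clock: 32.7
eef_pos: [0.5273, -0.3464, 0.0399]
tool_rot: [0.383, 0.924, -0.0, 0.001]
ft_force: [0.1, -0.4, -3.2]
grip_width: 0.059
grasp_force: 65.8
```

It is the spray can, at (0.75,-0.146). The last green tin is still in place.

Call:
{"name": "send_rows", "arguments": {"motion": "1 0 0 0.15 0; 1 0 0 0.3 0; 1 0 0 0.45 0; 1 0 0 0.45 0"}}

```text
clock: 33.1
eef_pos: [0.5268, -0.3462, 0.0359]
tool_rot: [0.383, 0.924, -0.0, 0.001]
ft_force: [-3.0, 1.5, 7.6]
grip_width: 0.0584
grasp_force: 66.9
```

Call:
{"name": "send_rows", "arguments": {"motion": "-0.7 0 0 0 0; -0.7 0 0 0 0; -0.7 0 0 0 0; -0.7 0 0 0 0; -0.7 0 0 0 0"}}

```text
clock: 33.6
eef_pos: [0.5264, -0.3459, 0.0336]
tool_rot: [0.383, 0.924, 0.0, -0.0]
ft_force: [0.1, 0.1, -0.6]
grip_width: 0.0725
grasp_force: 0.0
```

Call:
{"name": "send_rows", "arguments": {"motion": "-0.7 0 0 -3 0; -0.7 0 0 -7 0; -0.7 0 0 -11 0; -0.7 0 0 -12 0; -0.7 0 0 -12 0"}}

```text
clock: 34.1
eef_pos: [0.5278, -0.3468, 0.1565]
tool_rot: [0.383, 0.924, -0.001, 0.003]
ft_force: [-0.6, 0.6, -0.4]
grip_width: 0.0729
grasp_force: 0.0
```

```bash
python3 go.py .466,-.1114,.16,-.785
```

```text
[21.03 12.25 -0.45] 1.569 alt -1.573
q [-0.58  0.54  0.25  1.28 -0.    0.21] p [ 0.5278 -0.3468  0.1565] F [-0.6  0.6 -0.4] t 34.1
```

Call:
{"name": "send_rows", "arguments": {"motion": "-1 4.2 2.4 0 0; -1 8.4 4.9 0 -0.14; -1 12.6 7.3 0 -0.28; -1 16.8 9.8 0 -0.42; -1 21 12.2 0 -0.56"}}

```text
clock: 34.6
eef_pos: [0.4622, -0.109, 0.1516]
tool_rot: [0.111, 0.994, 0.0, -0.002]
ft_force: [1.0, 0.5, -0.0]
grip_width: 0.0853
grasp_force: 0.0
```

Call:
{"name": "send_rows", "arguments": {"motion": "-1 0 0 0 -0.15; -1 0 0 0 -0.3; -1 0 0 0 -0.45; -1 0 0 0 -0.6; -1 0 0 0 -0.74"}}

```text
clock: 35.1
eef_pos: [0.463, -0.1105, 0.1516]
tool_rot: [-0.257, 0.966, 0.001, -0.002]
ft_force: [0.5, -0.4, -0.0]
grip_width: 0.0854
grasp_force: 0.0
```

Call:
{"name": "send_rows", "arguments": {"motion": "-1 0 0 0 -0.15; -1 0 0 0 -0.27; -1 0 0 0 -0.27; -1 0 0 0 -0.27"}}

```text
clock: 35.5
eef_pos: [0.4635, -0.1108, 0.1524]
tool_rot: [-0.38, 0.925, 0.001, -0.001]
ft_force: [-0.6, -0.2, -0.6]
grip_width: 0.0855
grasp_force: 0.0
```

```bash
python3 - <<'E'
from m import *
T=pose()
for s in spots('wrist',.076,T,'w8'): 
    if s[1]>800:print(*s)
E
python3 go.py .466,-.1114,.028,-.785
```

```text
g 1038 [310.9 203.8] [ 0.4628 -0.1149  0.076 ]
[-0.14 -0.22 12.47] -0.005 alt 3.137
q [-0.23  0.25 -0.2   1.13  0.   -1.02] p [ 0.4637 -0.1109  0.1527] F [0.2 0.6 0.4] t 35.55
```

Call:
{"name": "send_rows", "arguments": {"motion": "-1 -0.1 0 2 0; -1 -0.1 0 6 0; -1 -0.1 0 10 0; -1 -0.1 0 12.2 0; -1 -0.1 0 12.5 0"}}

```text
clock: 36.05
eef_pos: [0.462, -0.1096, 0.0256]
tool_rot: [-0.381, 0.925, 0.002, -0.003]
ft_force: [-0.1, 0.5, -0.1]
grip_width: 0.0855
grasp_force: 0.0
```

Call:
{"name": "send_rows", "arguments": {"motion": "0.5 0 0 0 0; 0.7 0 0 0 0; 0.9 0 0 0 0; 1 0 0 0 0; 1 0 0 0 0"}}

```text
clock: 36.55
eef_pos: [0.4667, -0.1106, 0.0304]
tool_rot: [-0.382, 0.924, -0.001, 0.001]
ft_force: [-0.5, -0.8, 5.5]
grip_width: 0.0591
grasp_force: 65.4
```

Call:
{"name": "send_rows", "arguments": {"motion": "1 0 0 -2 0; 1 0 0 -5 0; 1 0 0 -9 0; 1 0 0 -13 0; 1 0 0 -13 0"}}

```text
clock: 37.05
eef_pos: [0.4688, -0.1112, 0.1643]
tool_rot: [-0.382, 0.924, -0.003, 0.004]
ft_force: [1.0, -0.5, -3.7]
grip_width: 0.0588
grasp_force: 65.9
```

Call:
{"name": "send_rows", "arguments": {"motion": "1 0 0 0 0.15; 1 0 0 0 0.3; 1 0 0 0 0.45; 1 0 0 0 0.6; 1 0 0 0 0.7"}}

```text
clock: 37.55
eef_pos: [0.464, -0.1101, 0.1573]
tool_rot: [-0.039, 0.999, 0.0, -0.001]
ft_force: [-0.2, 0.9, -3.5]
grip_width: 0.0588
grasp_force: 65.7
```

Call:
{"name": "send_rows", "arguments": {"motion": "1 0 0 0 0.15; 1 0 0 0 0.3; 1 0 0 0 0.45; 1 0 0 0 0.6; 1 0 0 0 0.74"}}

```text
clock: 38.05
eef_pos: [0.4639, -0.1101, 0.1572]
tool_rot: [0.325, 0.946, -0.0, -0.002]
ft_force: [-0.3, -0.2, -2.2]
grip_width: 0.0587
grasp_force: 65.6
```

Call:
{"name": "send_rows", "arguments": {"motion": "1 0 0 0 0.13; 1 0 0 0 0.13; 1 0 0 0 0.13"}}

```text
clock: 38.35
eef_pos: [0.4644, -0.1101, 0.1578]
tool_rot: [0.382, 0.924, -0.0, -0.001]
ft_force: [-0.2, 0.2, -3.3]
grip_width: 0.0588
grasp_force: 65.6
```

```bash
python3 go.py .468,-.288,.037,.785
```

```text
[-12.84 -12.32  12.08] 0.002 alt -3.14
q [-0.23  0.24 -0.19  1.14 -0.    0.55] p [ 0.4644 -0.1101  0.1578] F [-0.2  0.2 -3.3] t 38.35
```

Call:
{"name": "send_rows", "arguments": {"motion": "1 -3.2 -3.1 0 0; 1 -6.4 -6.2 0 0; 1 -9.6 -9.3 0 0; 1 -12.8 -12.3 0 0; 1 -12.8 -12.3 0 0"}}

```text
clock: 38.85
eef_pos: [0.4684, -0.2932, 0.1582]
tool_rot: [0.385, 0.923, -0.001, 0.001]
ft_force: [-0.1, 1.9, -2.8]
grip_width: 0.0589
grasp_force: 66.1
```

Call:
{"name": "send_rows", "arguments": {"motion": "1 0 0 0 0; 1 0 0 0 0"}}

```text
clock: 39.05
eef_pos: [0.4679, -0.2868, 0.1582]
tool_rot: [0.383, 0.924, 0.0, -0.001]
ft_force: [-0.1, 0.4, -3.5]
grip_width: 0.0588
grasp_force: 66.1
```

```bash
python3 go.py .468,-.288,.040,.785
```

```text
[-0.11 -0.07 11.82] 0.0 alt -3.141
q [-0.55  0.38  0.    1.2   0.    0.24] p [ 0.4679 -0.2868  0.1582] F [-0.1  0.4 -3.5] t 39.05
```

Call:
{"name": "send_rows", "arguments": {"motion": "1 0 0 4 0; 1 0 0 8 0; 1 0 0 10.5 0; 1 0 0 11.5 0; 1 0 0 11.9 0"}}

```text
clock: 39.55
eef_pos: [0.4681, -0.2863, 0.039]
tool_rot: [0.382, 0.924, 0.0, -0.001]
ft_force: [0.0, 0.1, -3.3]
grip_width: 0.0592
grasp_force: 66.2
```

Call:
{"name": "send_rows", "arguments": {"motion": "1 0 0 0.15 0; 1 0 0 0.3 0; 1 0 0 0.45 0; 1 0 0 0.45 0"}}

```text
clock: 39.95
eef_pos: [0.469, -0.2881, 0.0361]
tool_rot: [0.383, 0.924, -0.0, 0.001]
ft_force: [0.4, -0.4, -2.8]
grip_width: 0.0588
grasp_force: 66.2
```

Call:
{"name": "send_rows", "arguments": {"motion": "1 0 0 0.15 0; 1 0 0 0.25 0; 1 0 0 0.25 0"}}

```text
clock: 40.25
eef_pos: [0.4691, -0.2882, 0.0354]
tool_rot: [0.383, 0.924, -0.0, 0.001]
ft_force: [-2.9, 3.0, 10.4]
grip_width: 0.0591
grasp_force: 67.6
```

Call:
{"name": "send_rows", "arguments": {"motion": "-0.7 0 0 0 0; -0.7 0 0 0 0; -0.7 0 0 0 0; -0.7 0 0 0 0; -0.7 0 0 0 0"}}

```text
clock: 40.75
eef_pos: [0.4684, -0.2878, 0.0326]
tool_rot: [0.383, 0.924, 0.0, -0.0]
ft_force: [-0.1, -0.6, 0.1]
grip_width: 0.0724
grasp_force: 0.0
```

Call:
{"name": "send_rows", "arguments": {"motion": "-0.7 0 0 -3 0; -0.7 0 0 -7 0; -0.7 0 0 -11 0; -0.7 0 0 -12 0; -0.7 0 0 -12 0"}}

```text
clock: 41.25
eef_pos: [0.4698, -0.2886, 0.1549]
tool_rot: [0.383, 0.924, -0.0, 0.002]
ft_force: [0.4, 0.6, -0.0]
grip_width: 0.0723
grasp_force: 0.0
```

Call:
{"name": "send_rows", "arguments": {"motion": "-0.7 4 -1 -2 0; -0.7 8 -2 -3 0; -0.7 11 -4 -3 0; -0.7 11 -4 -3 0; -0.7 11 -4 -3 0"}}

```text
clock: 41.75
eef_pos: [0.3614, -0.2376, 0.1815]
tool_rot: [0.384, 0.924, 0.0, -0.001]
ft_force: [1.1, 0.2, 0.2]
grip_width: 0.0724
grasp_force: 0.0
```

```bash
python3 - <<'E'
from m import *
for s in spots('top',.081,None,'t7'): print(*s)
a=cv2.imread('pics/t7.png')[120:320,140:480];b=snap('scene','s7')[110:320,140:480,::-1]
cv2.imwrite('pics/end.png',np.vstack([cv2.resize(a,(500,294),interpolation=cv2.INTER_CUBIC),cv2.resize(b,(500,306),interpolation=cv2.INTER_CUBIC)]))
E
```

```text
y 320 [245.  150.5] [0.7639 0.1946 0.081 ]
y 118 [172.3 219.5] [0.5649 0.412  0.081 ]
y 120 [193.6 236.7] [0.5135 0.349  0.081 ]
y 123 [216.  259.4] [0.4462 0.2839 0.081 ]
y 121 [233.5 273.8] [0.4035 0.233  0.081 ]
g 87 [447.2 208.1] [ 0.5807 -0.4012  0.081 ]
g 87 [429.4 226.4] [ 0.5277 -0.3451  0.081 ]
g 88 [410.3 246.9] [ 0.4691 -0.2859  0.081 ]
```

View pics/end.png

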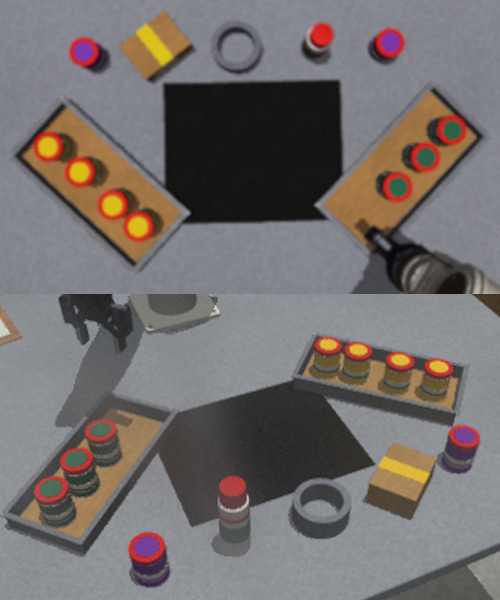

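The mat is empty. Three yellow tins stand beside the yellow stock tin in the left tray, and two green tins beside the green stock tin in the right tray. All are upright with lids home, and the gripper is clear.

```bash
python3 -c "
from workcell import workorder
print(workorder.job_done())"
```

```text
the job is handed in; nothing more can be done
None
```

The job is handed in: all five lids are pressed home, and the three yellow and two green tins stand upright beside the stock tin of their colour, but the hand-in did not report a verdict.

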